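Put one chocolate slab away in the latched keeper box

TASK

Take just the top slab of chocolate off the stack and lay it flat on the floor of the open wooden keeper box. Then shut the box's lid fully, and after that swing the steel hasp down over the catch on the front until it hangs flat against the box. Leave the other slabs stacked as they are and do not disturb the jug, jar or bowl.

Things in the scene. Friction and masses are not known exactly. Their poses are not given: they have to be found in the camera images.
- keeper: open-topped plain wooden box, fixed to the counter, 120 (own x) x 165 (own y) x 60 mm high, walls and floor 5 mm thick (inside 110 x 155 x 55 mm deep); origin at the centre of its underside, z up. Its front faces its own -x, the lid is hinged along its far (+x) rim.
- catch (a point): outer end of the catch, a steel staple 6 mm wide and 10 mm high standing 11 mm out from the middle of the box's front face, 42.5 mm above the counter. Nothing clicks or springs: lid and hasp stay where they are left by friction alone.
- lid_hinge (a point): middle of the lid's hinge line, at the box's far top rim, 60.5 mm above the counter (underside of the lid); the hinge line runs along the box's own y
- lid_edge (a point): middle of the lid's free edge, half way through its thickness; 120 mm from the hinge line. The lid is a wooden panel 120 x 165 x 8 mm without a knob. When open it stands up from the far rim with its outer face away from the robot
- lid_panel (a joint): lid angle in rad: 0 = shut flat on the box, 1.57 = upright, up to 2.0; starts open at 1.6 to 1.9. Stiff hinge (0.2 N m friction, about 2 N at 100 mm from the hinge line): it stays where it is left, or sinks slowly.
- hasp_pivot (a point): middle of the hasp's hinge line, 3 mm in front of the lid's free edge at mid-thickness of the lid, parallel to the lid's hinge. With the lid shut it is 64.5 mm above the counter and 63 mm in front of the box's centre
- hasp_lip (a point): centre of the out-turned lip at the hasp's free end, 37.5 mm from the hasp's hinge line and 6 mm to the outer side. The hasp is a steel plate 34 mm wide, 3 mm thick, 40 mm long, with a 10 mm wide slot that passes over the staple; the lip stands 12 mm out from the plate's back and is the place to push: hanging down, it ends 4 mm farther out than the staple.
- hasp_plate (a joint): hasp angle to the lid in rad: 0 = hanging square down from the lid's edge (with the lid shut: flat against the box front, over the staple), 1.57 = standing straight out in the plane of the lid, 2.9 = folded back on the lid. Starts at 1.1 to 1.6. Light friction (0.025 N m): it stays where it is put; under 1 N at the lip moves it.
- slab4: one of four alike slabs of table chocolate, brown, 88 (own x) x 50 (own y) x 18 mm thick, 85 to 135 g, shallow scored squares on top; origin at the centre of its underside. This is the TOP slab (underside 66 mm, top 84 mm above the counter at the start), the one to take. The slabs simply lie on each other, each shifted up to 3 mm and turned up to 0.06 rad from the one below.
- slab3: one of four alike slabs of table chocolate, brown, 88 (own x) x 50 (own y) x 18 mm thick, 85 to 135 g, shallow scored squares on top; origin at the centre of its underside. Second from the top.
- slab2: one of four alike slabs of table chocolate, brown, 88 (own x) x 50 (own y) x 18 mm thick, 85 to 135 g, shallow scored squares on top; origin at the centre of its underside. Third from the top.
- slab1: one of four alike slabs of table chocolate, brown, 88 (own x) x 50 (own y) x 18 mm thick, 85 to 135 g, shallow scored squares on top; origin at the centre of its underside. The lowest, on the board.
- board: plain wooden board under the stack, fixed, 130 (own x) x 110 (own y) x 12 mm; origin at the centre of its underside
- jug: glass measuring jug, 104 mm wide, 130 mm high, handle to its own +y reaching 94 mm from the axis; origin at the centre of its underside; bystander
- jar: whitish plastic jar with a white screw-top lid, 80 mm wide, 130 mm high; origin at the centre of its underside; bystander
- bowl: wooden bowl, 150 mm wide, 55 mm high; origin at the centre of its underside; bystander
There are look-alikes about, which are no part of the job. Leave any purple or red look-alike of the slab4 alone.

How it is judged:
By the outcome, as a careful person would: the job done as asked, in the order asked, and still so for the second after the job is handed in, with the robot touching nothing.
It also fails if it takes over 56 s, if anything falls off the work surface, if the arm or the gripper's body presses on something with over 40 N, if the wrist force passes 120 N, or if a joint passes its speed limit or range.

ROBOT

A 6-joint arm with a two-finger parallel gripper is mounted at the origin on the work surface. World frame = base frame: x ahead of the robot, y to its left, z up, the work surface at z = 0. Lengths are in mm, angles in degrees, forces in N, time in s.
With the tool pointing down it reaches from about 350 to 850 mm from the base axis. Payload 8.1 kg.
Tool frame: the origin (TCP) lies on the centre line of the jaws, within the pads' length; the fingertips stand 19 mm ahead of it and the grasp point (between the pads) is the TCP; z points along the fingers, y is the line along which they close (so a half turn about z gives the same grasp; the last joint's range is limited). The gripper opens to 85 mm and grips with 20 to 120 N. Pads are 22 mm wide; open, the fingers measure 114 mm over their backs; the gripper's body (76 mm by 85 mm) begins 54 mm behind the grasp point. The pads swing forward as they close: fully open they stand 13 mm farther back than shut.
Start: joints at [66.268, 7.471, 85.268, -0, 87.261, -4.893], TCP at [193.723, 567.87, 250.292] pointing down, gripper open.
Joint ranges: [-169.43, 169.43], [-51.17, 129.36], [1.28, 143.12], [-76.62, 256.62], [0, 156.53], [-152.29, 152.29]. Speed limits (degrees/s): [136.94, 136.94, 159.86, 180, 180, 180].

INTERFACE

Orientations are given as [roll, pitch, yaw] about the fixed x, y, z axes, in that order (R = Rz(yaw) Ry(pitch) Rx(roll)).
In Python, from bench import r gives the robot as it stands. The module is installed in compiled form; this text tells all that it offers.
- The arm moves only by the tool servo_tool, never from a script. Its arguments are lists of equal length, an entry for each row: "fingers": the finger opening in m, from 0 to 0.0854; "linear": the shift along the tool's x, y, z in m, a list of three; "rotation": the turn, a rotation vector about the tool's x, y, z in degrees, a list of three. A call has 1 to 10 rows; each row is the pose to reach, as a shift and turn from the pose commanded when the call began, along the tool's axes at that moment; what a row does not reach only later rows make up. A row lasts 1/10 s, in which the tool goes at most 50 mm and 8.59 degrees, less where a joint would pass 70% of its speed; a pose out of reach is approached as far as the arm can. A call with a gripper value outside its range is refused whole. The fingers move at their own pace and stop on an object; "force" is the grip in N (left out, the last holds). Time passes only in rows, so rows that repeat a pose let the fingers close. It gives the time, the measured TCP pose, the force, the opening and the grip force at its end, in the units of the state.
- r.sense(): the state, without advancing time (a new reading comes with each control period).
- r.snapshot(name): name is "side" or "top"; returns a dict with "frame" (480x640x3 uint8, red, green, blue), "fx", "fy", "cx", "cy" (pixels), "k1" (the pictures are not rectified: a ray, as slopes to the right and down, at radius r is drawn at 1 + k1 r^2 times it, then the intrinsics apply), "camera_from_world" (4x4, takes a point from world to camera coordinates). Camera axes: x right, y up, looking along -z (the intrinsics and any distortion apply to the point x, -y, -z); pixel columns grow to the right and rows downward; lengths in mm; the calibration is good to about 2 mm. A picture is of the moment at which its call begins. There is no depth.
- r.hand_in(): hands the job in; it is judged then, once.
The state is a dict: "time": time; "joint_pos": joint angles; "qd": joint speeds; "joint_efforts": joint torques, N m; "tool_pos": TCP position; "tcp_rot": TCP orientation; "ft_force": force on the tool from outside, world axes, zero at the start; "wrist_torque": the same for the moment, N m; "finger_gap": finger opening in mm; "grip_force": force on a finger pad.
Only numpy, scipy, OpenCV 4.12 (cv2) and the standard library are available. Lean on these libraries where they do the work, as an engineer would, in place of code of your own. Each camera call takes 0.05 s, during which the arm holds its last target. There are 200 camera calls.

## Working session

There is one attempt and no reset: what is moved stays moved. The work goes in short steps, Python scripts to look and compute and a tool call to move; the robot and the scene stay as the last step left them, time stands still between calls to the robot, and variables do not carry over. Pictures are saved under pics/ and viewed, at most 10 in all, crops included, and the job is handed in when it is done.

Besides the shell and the picture viewer there is one more tool, called after "Emit:" as a command line: name --argument value ..., lists and objects as JSON in quotes. servo_tool: Moves the arm, as the interface text tells. Its arguments: {"type":"object","properties":{"fingers":{"type":"array","items":{"type":"number"}},"linear":{"type":"array","items":{"type":"array","items":{"type":"number"}}},"rotation":{"type":"array","items":{"type":"array","items":{"type":"number"}}},"force":{"type":"number"}},"required":["fingers","linear","rotation"]}

```bash
mkdir -p pics
cat > h.py <<'E'
import numpy as np, cv2
from bench import r
def snap(n,f=None):
    s=r.snapshot(n)
    if f: cv2.imwrite('pics/'+f,cv2.cvtColor(s['frame'],cv2.COLOR_RGB2BGR))
    return s
def K(s): return np.array([[s['fx'],0,s['cx']],[0,s['fy'],s['cy']],[0,0,1.]]),np.array([s['k1'],0,0,0,0.])
def ray(s,px):
    k,d=K(s); u=cv2.undistortPoints(np.array([[px]],float),k,d)[0,0]
    T=s['camera_from_world']; R=T[:3,:3]; c=-R.T@T[:3,3]
    return c,R.T@np.array([u[0],-u[1],-1])
def at(s,px,z):
    c,v=ray(s,px); return c+v*(z-c[2])/v[2]
def proj(s,P):
    P=np.atleast_2d(P).astype(float); T=s['camera_from_world']; p=P@T[:3,:3].T+T[:3,3]; p=p*[1,-1,-1]
    k,d=K(s); return cv2.projectPoints(p,np.zeros(3),np.zeros(3),k,d)[0][:,0]
E
python3 - <<'E'
from h import *
for n in('top','side'):
    s=snap(n,n+'0.png'); T=s['camera_from_world'];print(n,s['fx'],s['k1'],-T[:3,:3].T@T[:3,3])
print(r.sense())
E
```

```text
top 607.687147243721 0.03763461443418746 [ 456.99607764   23.63923897 1424.49465074]
side 534.3563167308537 -0.15191292121320663 [404.90589412 934.01693178 908.14618741]
{'time': 0.1, 'joint_pos': array([ 6.62697320e+01,  7.51069368e+00,  8.53251425e+01, -1.10857515e-03,
        8.72619403e+01, -4.89557602e+00]), 'qd': array([ 0.09370199, -0.10136822, -0.11551629, -0.02921955, -0.05262637,
        0.02968205]), 'joint_efforts': array([ 5.44504855e-04, -5.70946455e+01, -5.01946521e+01, -2.63600814e-04,
        8.02419148e-03, -2.84656693e-05]), 'tool_pos': array([193.51947472, 567.42769162, 249.33006641]), 'tcp_rot': array([-1.79902486e+02, -7.24106546e-03,  1.61165356e+02]), 'ft_force': array([-0.05905543, -0.55848816,  0.07457156]), 'wrist_torque': array([-0.06642747,  0.00390758,  0.0581257 ]), 'grip_force': 0.0, 'finger_gap': 85.37144891634425}
```

View pics/top0.png

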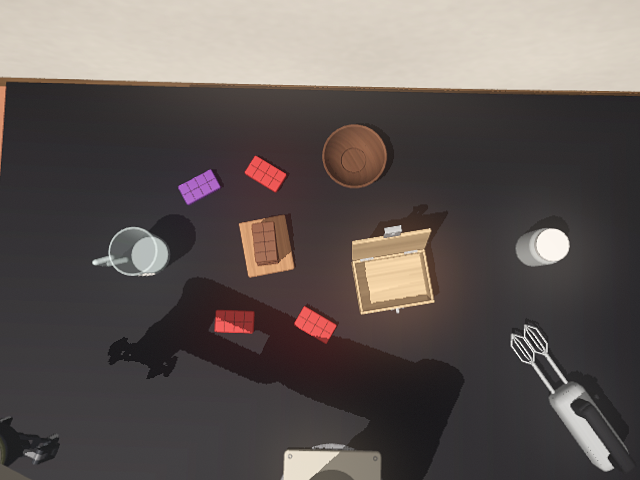

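View pics/side0.png

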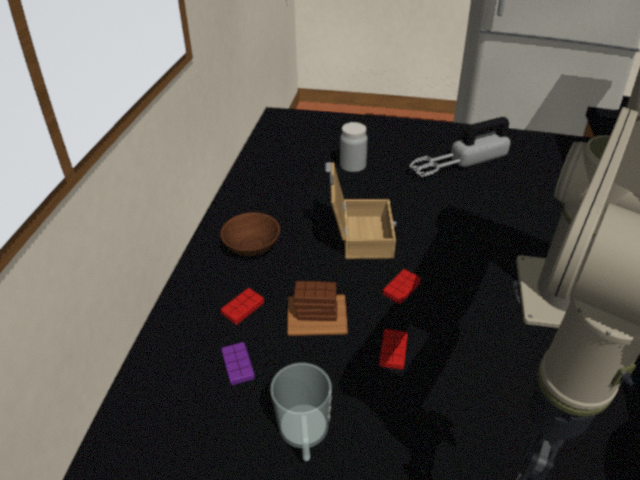

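Top view: the brown stack on its board is at (265,243) and the keeper at (393,275), with the lid edge and hasp at (392,231). The jug is at (140,250), the bowl at (355,155) and the jar at (545,246).
Slab candidates are brown (265,243), purple (200,186) and red at (266,173), (235,321) and (316,324). I choose the brown one on the board, and will check it in a close crop.

Run:
```python
import cv2,numpy as np
t=cv2.imread('pics/top0.png');s=cv2.imread('pics/side0.png')
a=cv2.resize(t[205:285,230:300],(350,400),interpolation=3)
b=cv2.resize(t[220:320,345:445],(400,400),interpolation=3)
cv2.imwrite('pics/c1.png',np.hstack([a,b]))
a=cv2.resize(s[275:345,275:355],(400,350),interpolation=3)
b=cv2.resize(s[155:265,320:400],(364,500),interpolation=3)
c=np.zeros((500,764,3),np.uint8);c[:350,:400]=a;c[:,400:]=b
cv2.imwrite('pics/c2.png',c)
```

```text
(no output)
```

View pics/c1.png

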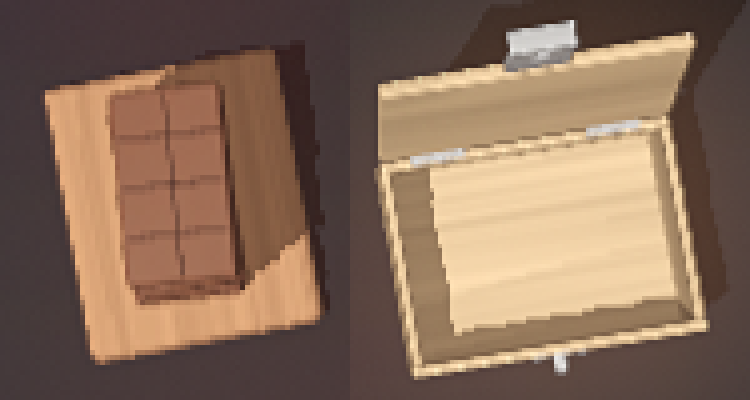

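View pics/c2.png

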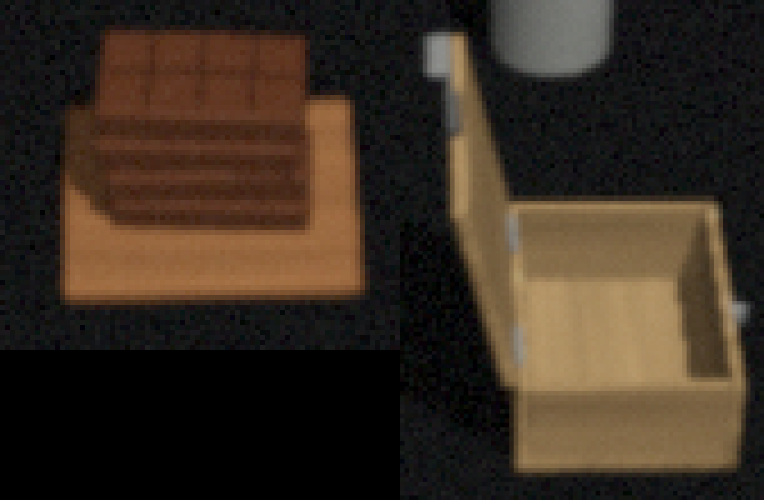

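The crop confirms it: a brown slab is topmost of the four, with corners at about (251.6,223.6), (273.6,221.8), (278,260) and (255.4,262.2). Box rim corners are (352.5,261), (424.5,250.5), (434,301) and (362,314), and the lid edge corners are (352.5,241) and (430.5,229).

```bash
cat >> h.py <<'E'
def boxfit(s,px,z,lx,ly,yaw0):
    "px order: (+x,+y),(+x,-y),(-x,-y),(-x,+y) -> x,y,yaw"
    from scipy.optimize import least_squares
    L=np.array([[1,1],[1,-1],[-1,-1],[-1,1]])*[lx/2,ly/2]
    def P(p):
        c,q=np.cos(p[2]),np.sin(p[2]); return np.c_[L@np.array([[c,q],[-q,c]])+p[:2],np.full(4,z)]
    x0=np.r_[at(s,np.mean(px,0),z)[:2],yaw0]
    f=least_squares(lambda p:(proj(s,P(p))-px).ravel(),x0); return f.x,np.abs(f.fun).max()
E
python3 - <<'E'
from h import *
t=snap('top');sd=snap('side')
print('right/down', at(t,(320,240),0),at(t,(420,240),0))
c=lambda p,o,k:[(p[0]+.5)/k-.5+o[0],(p[1]+.5)/k-.5+o[1]]
A=lambda *q:[c(p,(230,205),5) for p in q]; B=lambda *q:[c((p[0]-350,p[1]),(345,220),4) for p in q]
sl,e=boxfit(t,np.array(A((108,93),(218,84),(240,275),(127,286))),84,88,50,0); print('slab',sl[:2],np.degrees(sl[2]),e)
bx,e=boxfit(t,np.array(B((380,165),(668,122),(707,325),(417,377))),60,120,165,0); print('box',bx[:2],np.degrees(bx[2]),e)
print('catch',at(t,B((560,372))[0],42.5))
C,S=np.cos(bx[2]),np.sin(bx[2]); W=lambda p:np.array([bx[0]+C*p[0]-S*p[1],bx[1]+S*p[0]+C*p[1],p[2]])
from scipy.optimize import least_squares
D=lambda p:[(p[0]-400)/4.55+320,p[1]/4.55+155]
def lid(a,u,v,y): # u along lid from hinge, v normal (outer)
    return W((60-u*np.cos(a)+v*np.sin(a),y,60.5+u*np.sin(a)+v*np.cos(a)))
obs=[(t,B((380,85))[0],120,82.5),(t,B((692,35))[0],120,-82.5)]
for v in(0,8):
  f=least_squares(lambda a:np.ravel([proj(s,lid(a[0],u,v,y))[0]-p for s,p,u,y in obs]),[1.7]); print('lid',v,f.x,f.fun)
a=1.7
def hasp(a,h,d,o,y): # d along plate, o outward
    # plate dir at h=0: -v (down when lid shut); at 90: +u. outer dir at h=0: +u ; at 90: +v
    return lid(a,123+d*np.sin(h)+o*np.cos(h),4-d*np.cos(h)+o*np.sin(h),y)
for a in(1.6,1.65,1.7,1.75,1.8,1.85):
  print(a,proj(t,[lid(a,120,0,82.5),lid(a,120,0,-82.5)]).round(1).tolist(),proj(sd,[lid(a,120,0,82.5),lid(a,120,0,-82.5)]).round(1).tolist())
for h in(1.1,1.3,1.5,1.6):
  print(h,[proj(sd,hasp(1.7,h,40,0,y)).round(1).tolist() for y in(17,-17)],[proj(t,hasp(1.7,h,40,0,y)).round(1).tolist() for y in(17,-17)])
print('obs hasp top',B((505,28),(577,20),(505,70)),'side',D((425,33)),D((425,75)),D((455,33)),D((468,33)),'lid left top corner',D((450,218)))
E
```

```text
right/down [585.29383662  41.1733569    0.        ] [ 590.49107526 -193.88758025    0.        ]
slab [571.82189259 163.44612499] 7.5406052272670525 0.8069348322039502
box [ 490.72329029 -124.7189417 ] 10.753922337127161 1.258240075019188
catch [ 420.96991841 -136.98220394   42.5       ]
lid 0 [1.86442694] [-0.63895543  0.349729    0.14694984 -0.26691065]
lid 8 [1.79701028] [-0.63156805  0.34741071  0.17226382 -0.27220985]
1.6 [[354.2, 256.0], [433.5, 242.8]] [[345.4, 200.1], [342.9, 160.7]]
1.65 [[353.7, 253.1], [432.9, 239.9]] [[342.7, 200.2], [340.5, 160.8]]
1.7 [[353.2, 250.3], [432.3, 237.1]] [[340.1, 200.4], [338.2, 161.1]]
1.75 [[352.6, 247.5], [431.7, 234.3]] [[337.5, 200.8], [335.8, 161.4]]
1.8 [[352.1, 244.7], [431.1, 231.6]] [[334.9, 201.2], [333.5, 161.8]]
1.85 [[351.6, 242.0], [430.5, 228.9]] [[332.3, 201.8], [331.1, 162.4]]
1.1 [[[343.4, 169.6]], [[342.9, 161.7]]] [[[387.3, 247.9]], [[404.2, 245.0]]]
1.3 [[[340.1, 168.9]], [[339.6, 161.0]]] [[[386.7, 243.9]], [[403.6, 241.1]]]
1.5 [[[336.6, 168.9]], [[336.3, 160.9]]] [[[386.0, 240.0]], [[402.9, 237.2]]]
1.6 [[[334.9, 169.0]], [[334.6, 161.1]]] [[[385.7, 238.0]], [[402.5, 235.2]]]
obs hasp top [[383.375, 226.625], [401.375, 224.625], [383.375, 237.125]] side [325.4945054945055, 162.25274725274724] [325.4945054945055, 171.4835164835165] [332.08791208791206, 162.25274725274724] [334.94505494505495, 162.25274725274724] lid left top corner [330.989010989011, 202.9120879120879]
```

```bash
cat >> h.py <<'E'
from scipy.spatial.transform import Rotation as Ro
def mv(p,yaw=None,rpy=None):
    s=r.sense(); R=Ro.from_euler('xyz',s['tcp_rot'],degrees=True)
    rp=rpy or [180,0,s['tcp_rot'][2] if yaw is None else yaw]
    T=Ro.from_euler('xyz',rp,degrees=True)
    print('t',s['time'],'at',s['tool_pos'].round(1),s['tcp_rot'].round(1),'lin',((R.inv().apply(np.array(p)-s['tool_pos']))/1000).round(4).tolist(),'rot',(R.inv()*T).as_rotvec(degrees=True).round(1).tolist())
BX=(490.7,-124.7,10.75)
def bw(x,y,z):
    a=np.radians(BX[2]);c,q=np.cos(a),np.sin(a); return [BX[0]+c*x-q*y,BX[1]+q*x+c*y,z]
E
python3 -c "
from h import *
mv([572,163,200],187.5)"
```

```text
t 0.2 at [193.6 567.6 249.6] [-179.9   -0.   161.2] lin [-0.4888, -0.2607, 0.0499] rot [-0.1, -0.0, -26.3]
```

Emit:
servo_tool --fingers '[0.085,0.085,0.085,0.085,0.085,0.085,0.085,0.085,0.085,0.085]' --linear '[[-0.044,-0.0235,0.0],[-0.088,-0.047,0.0],[-0.132,-0.0705,0.0],[-0.176,-0.094,0.0],[-0.22,-0.1175,0.0],[-0.264,-0.141,0.0],[-0.308,-0.1645,0.01],[-0.352,-0.188,0.02],[-0.396,-0.2115,0.03],[-0.44,-0.235,0.04]]' --rotation '[[0,0,-3],[0,0,-6],[0,0,-9],[0,0,-12],[0,0,-15],[0,0,-18],[0,0,-21],[0,0,-24],[0,0,-26.3],[0,0,-26.3]]' --force 25

```text
time: 1.2
tool_pos: [533.0, 204.1, 210.6]
tcp_rot: [180.0, 0.0, -172.5]
ft_force: [0.6, 1.4, 0.4]
finger_gap: 84.9
grip_force: 0.0
```

```bash
python3 -c "
from h import *
mv([572,163,125],187.5)"
```

```text
t 1.2 at [533.  204.1 210.6] [ 180.     0.  -172.5] lin [-0.0333, -0.0459, 0.0856] rot [0.0, 0.0, 0.0]
```

Emit:
servo_tool --fingers '[0.085,0.085,0.085,0.085,0.085]' --linear '[[-0.015,-0.02,0.02],[-0.033,-0.045,0.04],[-0.033,-0.045,0.07],[-0.033,-0.045,0.0855],[-0.033,-0.045,0.0855]]' --rotation '[[0,0,0],[0,0,0],[0,0,0],[0,0,0],[0,0,0]]'

```text
time: 1.7
tool_pos: [568.0, 165.3, 122.1]
tcp_rot: [-180.0, -0.4, -172.5]
ft_force: [-0.7, 0.6, 0.2]
finger_gap: 85.2
grip_force: 0.0
```

Run:
```python
from h import *
mv([572,163,88],187.5)
t=snap('top');s=snap('side')
a=cv2.resize(t['frame'][195:295,220:320],(400,400),interpolation=3)
b=cv2.resize(s['frame'][230:340,270:370],(400,440),interpolation=3)
c=np.zeros((440,800,3),np.uint8);c[:400,:400]=a;c[:,400:]=b
cv2.imwrite('pics/c3.png',c[:,:,::-1])
```

```text
t 1.7 at [568.  165.3 122.1] [-180.    -0.4 -172.5] lin [-0.0039, -0.0028, 0.034] rot [-0.0, -0.4, -0.0]
```

View pics/c3.png

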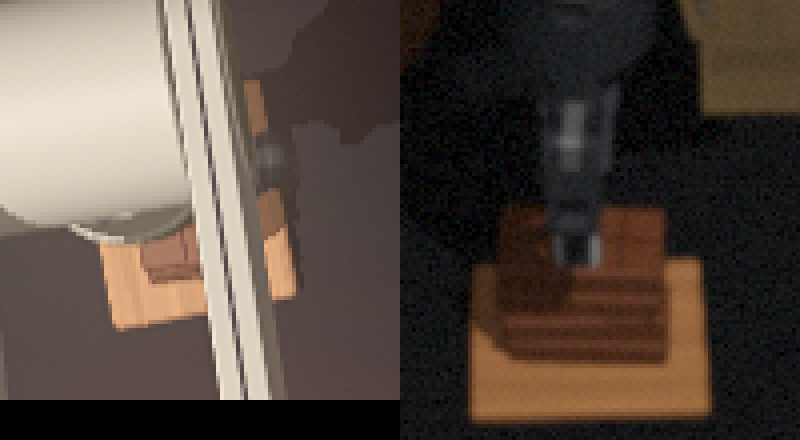

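The side view shows the near finger centred on the slab's long side, about (577,250) in the crop against a slab centre of 582. Descending.

Emit:
servo_tool --fingers '[0.085,0.085,0.085,0.085]' --linear '[[-0.002,-0.001,0.01],[-0.003,-0.002,0.02],[-0.003,-0.002,0.03],[-0.003,-0.002,0.03]]' --rotation '[[0,0,0],[0,0,0],[0,0,0],[0,0,0]]'

```text
time: 2.2
tool_pos: [572.3, 163.8, 93.3]
tcp_rot: [-180.0, -0.2, -172.5]
ft_force: [-0.9, -0.1, -0.2]
finger_gap: 84.8
grip_force: 0.0
```

```bash
python3 -c "
from h import *
mv([572,163,88],187.5)"
```

```text
t 2.2 at [572.3 163.8  93.3] [-180.    -0.2 -172.5] lin [0.0004, -0.0007, 0.0053] rot [-0.0, -0.2, -0.0]
```

Emit:
servo_tool --fingers '[0.085,0.085,0.06,0.045,0.03,0.03,0.03,0.03,0.03,0.03]' --linear '[[0,0,0.005],[0,0,0.005],[0,0,0.005],[0,0,0.005],[0,0,0.005],[0,0,0.005],[0,0,0.005],[0,0,0.005],[0,0,0.005],[0,0,0.005]]' --rotation '[[0,0,0],[0,0,0],[0,0,0],[0,0,0],[0,0,0],[0,0,0],[0,0,0],[0,0,0],[0,0,0],[0,0,0]]' --force 25

```text
time: 3.2
tool_pos: [574.2, 164.0, 91.1]
tcp_rot: [-180.0, 0.1, -172.5]
ft_force: [-0.9, -0.4, 4.9]
finger_gap: 49.4
grip_force: 27.0
```

Emit:
servo_tool --fingers '[0.03,0.03,0.03,0.03,0.03,0.03]' --linear '[[0,0,-0.004],[0,0,-0.01],[0,0,-0.02],[0,0,-0.035],[0,0,-0.05],[0,0,-0.05]]' --rotation '[[0,0,0],[0,0,0],[0,0,0],[0,0,0],[0,0,0],[0,0,0]]' --force 30

```text
time: 3.8
tool_pos: [575.9, 164.4, 144.6]
tcp_rot: [180.0, 0.3, -172.5]
ft_force: [0.9, 0.8, -0.1]
finger_gap: 49.3
grip_force: 31.7
```

Run:
```python
from h import *
mv(bw(-3,0,145),190.75)
t=snap('top');s=snap('side')
a=cv2.resize(t['frame'][195:295,220:320],(400,400),interpolation=3)
b=cv2.resize(s['frame'][230:340,270:370],(400,440),interpolation=3)
c=np.zeros((440,800,3),np.uint8);c[:400,:400]=a;c[:,400:]=b
cv2.imwrite('pics/c4.png',c[:,:,::-1])
```

```text
t 3.8 at [575.9 164.4 144.6] [ 180.     0.3 -172.5] lin [0.125, -0.2758, -0.0012] rot [0.0, 0.3, -3.3]
```

View pics/c4.png

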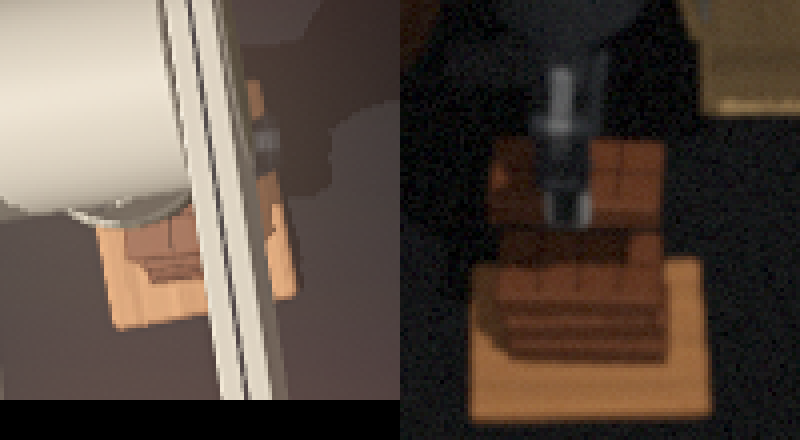

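The top slab alone is held, and the three others remain as they were. Carrying it in front of the lid to the box.

Emit:
servo_tool --fingers '[0.03,0.03,0.03,0.03,0.03,0.03,0.03,0.03,0.03,0.03]' --linear '[[0.02,-0.015,-0.005],[0.05,-0.035,-0.005],[0.085,-0.065,-0.005],[0.115,-0.1,-0.005],[0.125,-0.135,-0.005],[0.125,-0.175,-0.005],[0.125,-0.215,-0.005],[0.125,-0.25,-0.005],[0.125,-0.27,-0.005],[0.125,-0.275,0.0]]' --rotation '[[0,0,0],[0,0,0],[0,0,0],[0,0,-1],[0,0,-2],[0,0,-3],[0,0,-3.3],[0,0,-3.3],[0,0,-3.3],[0,0,-3.3]]'

```text
time: 4.9
tool_pos: [485.6, -127.2, 140.4]
tcp_rot: [-180.0, 0.0, -169.4]
ft_force: [-0.5, -0.3, -0.8]
finger_gap: 49.1
grip_force: 31.7
```

Run:
```python
from h import *
mv(bw(-2,0,80),190.75)
s=snap('side')
a=s['frame'][140:280,290:430]
cv2.imwrite('pics/c5.png',cv2.resize(a,(560,560),interpolation=3)[:,:,::-1])
```

```text
t 4.9 at [ 485.6 -127.2  140.4] [-180.     0.  -169.4] lin [-0.0034, 0.0015, 0.0604] rot [-0.0, 0.0, -0.1]
```

View pics/c5.png

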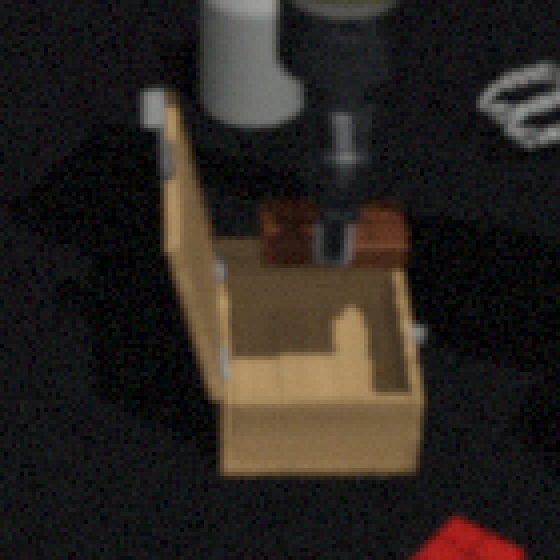

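The slab is held level above the box and centred on the fingers. Lowering.

Emit:
servo_tool --fingers '[0.03,0.03,0.03,0.03,0.03,0.03,0.03]' --linear '[[-0.003,0.001,0.01],[-0.003,0.001,0.03],[-0.003,0.001,0.05],[-0.003,0.001,0.07],[-0.003,0.001,0.085],[-0.003,0.001,0.095],[-0.003,0.001,0.095]]' --rotation '[[0,0,0],[0,0,0],[0,0,0],[0,0,0],[0,0,0],[0,0,0],[0,0,0]]'

```text
time: 5.65
tool_pos: [486.7, -121.7, 43.3]
tcp_rot: [179.9, -0.2, -169.2]
ft_force: [-0.6, 0.9, -0.8]
finger_gap: 49.0
grip_force: 31.7
```

Run:
```python
from h import *
mv(bw(-2,0,30),190.75); print(r.sense()['ft_force'])
```

```text
t 5.65 at [ 486.7 -121.7   43.3] [ 179.9   -0.2 -169.2] lin [-0.0014, -0.0037, 0.0133] rot [0.1, -0.2, 0.1]
[-0.6020699   0.8991074  -0.83007156]
```

Emit:
servo_tool --fingers '[0.03,0.03,0.03,0.03,0.03]' --linear '[[-0.001,0,0.003],[-0.001,0,0.006],[-0.001,0,0.009],[-0.001,0,0.012],[-0.001,0,0.013]]' --rotation '[[0,0,0],[0,0,0],[0,0,0],[0,0,0],[0,0,0]]'

```text
time: 6.15
tool_pos: [489.2, -123.3, 32.3]
tcp_rot: [180.0, -0.0, -169.2]
ft_force: [-0.0, 0.1, -1.0]
finger_gap: 49.1
grip_force: 31.7
```

Emit:
servo_tool --fingers '[0.03,0.03,0.03,0.03,0.03]' --linear '[[0,0,0.001],[0,0,0.002],[0,0,0.003],[0,0,0.004],[0,0,0.004]]' --rotation '[[0,0,0],[0,0,0],[0,0,0],[0,0,0],[0,0,0]]'

```text
time: 6.65
tool_pos: [489.4, -123.3, 30.1]
tcp_rot: [-180.0, -0.0, -169.2]
ft_force: [-8.2, 3.5, 17.6]
finger_gap: 49.2
grip_force: 33.6
```

Emit:
servo_tool --fingers '[0.049,0.055,0.062,0.07,0.07,0.07,0.07,0.07,0.07]' --linear '[[0,0,-0.001],[0,0,-0.002],[0,0,-0.002],[0,0,-0.002],[0,0,-0.002],[0,0,-0.01],[0,0,-0.03],[0,0,-0.06],[0,0,-0.1]]' --rotation '[[0,0,0],[0,0,0],[0,0,0],[0,0,0],[0,0,0],[0,0,0],[0,0,0],[0,0,0],[0,0,0]]'

```text
time: 7.55
tool_pos: [487.8, -122.7, 128.2]
tcp_rot: [179.9, -0.2, -169.2]
ft_force: [0.2, 0.7, -0.5]
finger_gap: 70.1
grip_force: 0.0
```

Run:
```python
from h import *
mv(bw(140,60,260),190.75)
mv(bw(140,60,165),190.75)
s=snap('side');t=snap('top')
a=cv2.resize(s['frame'][150:270,300:420],(400,400),interpolation=3)
b=cv2.resize(t['frame'][200:320,335:455],(400,400),interpolation=3)
cv2.imwrite('pics/c6.png',np.hstack([a,b])[:,:,::-1])
```

```text
t 7.55 at [ 487.8 -122.7  128.2] [ 179.9   -0.2 -169.2] lin [-0.1421, 0.0577, -0.1321] rot [0.1, -0.2, 0.0]
t 7.55 at [ 487.8 -122.7  128.2] [ 179.9   -0.2 -169.2] lin [-0.1424, 0.0575, -0.0371] rot [0.1, -0.2, 0.0]
```

View pics/c6.png

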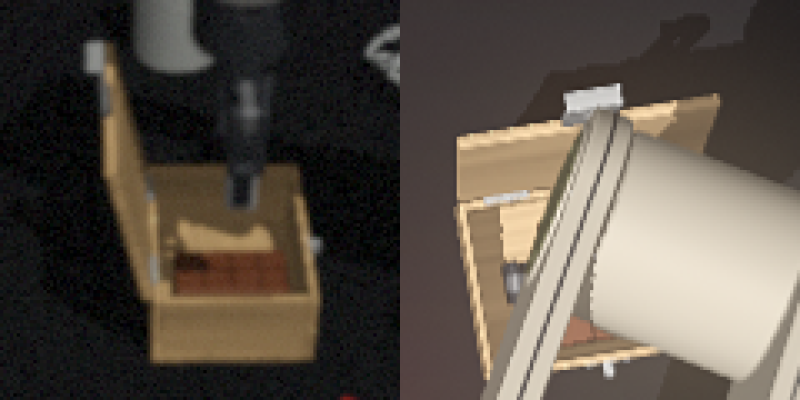

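The slab lies flat on the box floor. Now up and over behind the lid, closing the fingers and staying clear of the hasp.

Emit:
servo_tool --fingers '[0.03,0.0,0.0,0.0,0.0,0.0,0.0,0.0,0.0,0.0]' --linear '[[0,0.01,-0.04],[0,0.03,-0.085],[0,0.05,-0.125],[-0.02,0.062,-0.14],[-0.055,0.062,-0.14],[-0.1,0.062,-0.14],[-0.135,0.062,-0.13],[-0.15,0.062,-0.1],[-0.15,0.062,-0.06],[-0.15,0.062,-0.035]]' --rotation '[[0,0,0],[0,0,0],[0,0,0],[0,0,0],[0,0,0],[0,0,0],[0,0,0],[0,0,0],[0,0,0],[0,0,0]]'

```text
time: 8.65
tool_pos: [624.0, -33.8, 159.8]
tcp_rot: [179.9, -0.2, -169.2]
ft_force: [-0.1, 0.3, -0.4]
finger_gap: 0.4
grip_force: 0.0
```

```bash
cat >> h.py <<'E'
def inbox():
    s=r.sense();a=np.radians(BX[2]);d=s['tool_pos'][:2]-BX[:2];c,q=np.cos(a),np.sin(a)
    print('box frame',(c*d[0]+q*d[1]).round(1),(-q*d[0]+c*d[1]).round(1),s['tool_pos'][2].round(1),'yaw',s['tcp_rot'].round(2),'F',s['ft_force'].round(1),'t',s['time'])
E
python3 -c "
from h import *
inbox()"
```

```text
box frame 147.9 64.4 159.8 yaw [ 179.93   -0.21 -169.21] F [-0.1  0.3 -0.4] t 8.65
```

Emit:
servo_tool --fingers '[0,0,0,0,0,0,0,0,0,0]' --linear '[[0.015,0,0],[0.03,0,0],[0.04,0,0],[0.05,0,0],[0.06,0,0],[0.07,0,0],[0.081,0,-0.002],[0.092,0,-0.004],[0.106,0,-0.003],[0.119,0,0]]' --rotation '[[0,0,0],[0,0,0],[0,0,0],[0,0,0],[0,0,0],[0,0,0],[0,0,0],[0,0,0],[0,0,0],[0,0,0]]'

```text
time: 9.65
tool_pos: [507.5, -56.7, 163.8]
tcp_rot: [-180.0, 0.0, -169.2]
ft_force: [1.7, 0.3, -0.1]
finger_gap: 0.0
grip_force: 0.8
```

Run:
```python
from h import *
inbox()
s=snap('side');t=snap('top')
a=cv2.resize(s['frame'][130:270,280:420],(400,400),interpolation=3)
b=cv2.resize(t['frame'][200:320,335:455],(400,400),interpolation=3)
cv2.imwrite('pics/c7.png',np.hstack([a,b])[:,:,::-1])
```

```text
box frame 29.2 63.7 163.8 yaw [-1.7998e+02  5.0000e-02 -1.6924e+02] F [ 1.7  0.3 -0.1] t 9.65
```

View pics/c7.png

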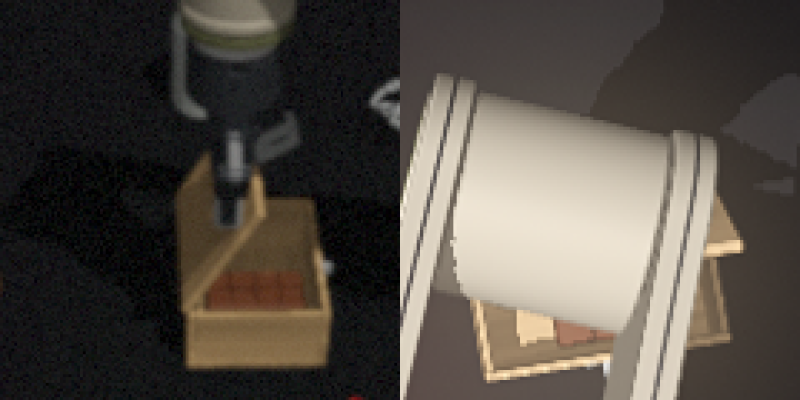

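The lid is at about 1 rad, leaning over the box, with the hasp out in front of it. I'll continue the arc.

Emit:
servo_tool --fingers '[0,0,0,0,0,0,0,0,0,0]' --linear '[[0.009,0,0.004],[0.017,0,0.008],[0.025,0,0.013],[0.032,0,0.02],[0.039,0,0.027],[0.045,0,0.035],[0.049,0,0.044],[0.052,0,0.053],[0.054,0,0.062],[0.055,0,0.068]]' --rotation '[[0,0,0],[0,0,0],[0,0,0],[0,0,0],[0,0,0],[0,0,0],[0,0,0],[0,0,0],[0,0,0],[0,0,0]]'

```text
time: 10.75
tool_pos: [453.4, -66.7, 94.2]
tcp_rot: [180.0, -0.1, -169.2]
ft_force: [-0.7, -0.1, 1.1]
finger_gap: 0.2
grip_force: 0.4
```

Emit:
servo_tool --fingers '[0,0,0,0,0,0]' --linear '[[0,0,0.001],[0,0,0.002],[0,0,0.003],[0,0,0.004],[0,0,0.005],[0,0,0.005]]' --rotation '[[0,0,0],[0,0,0],[0,0,0],[0,0,0],[0,0,0],[0,0,0]]'

```text
time: 11.35
tool_pos: [454.2, -66.8, 90.6]
tcp_rot: [-180.0, 0.0, -169.2]
ft_force: [0.0, -1.0, -0.7]
finger_gap: 0.3
grip_force: 0.0
```

```bash
python3 -c "
from h import *
inbox()"
```

```text
box frame -25.0 63.7 90.6 yaw [-1.7999e+02  2.0000e-02 -1.6924e+02] F [ 0.  -1.  -0.7] t 11.35
```

Emit:
servo_tool --fingers '[0,0,0,0,0]' --linear '[[0,0,0.001],[0,0,0.002],[0,0,0.003],[0,0,0.004],[0,0,0.004]]' --rotation '[[0,0,0],[0,0,0],[0,0,0],[0,0,0],[0,0,0]]'

```text
time: 11.85
tool_pos: [454.2, -66.8, 87.4]
tcp_rot: [-180.0, -0.0, -169.2]
ft_force: [-6.8, 0.1, 10.5]
finger_gap: 0.0
grip_force: 5.7
```

The lid is shut: 10 N of contact with the tip at z 68.4, matching the lid top. Going to the front, above the hasp.

Emit:
servo_tool --fingers '[0,0,0,0,0,0,0]' --linear '[[0,0,-0.025],[0.01,-0.01,-0.045],[0.03,-0.03,-0.045],[0.055,-0.05,-0.045],[0.07,-0.064,-0.045],[0.07,-0.064,-0.045],[0.07,-0.064,-0.045]]' --rotation '[[0,0,0],[0,0,0],[0,0,0],[0,0,0],[0,0,0],[0,0,0],[0,0,0]]'

```text
time: 12.55
tool_pos: [397.4, -142.8, 131.5]
tcp_rot: [180.0, 0.0, -169.3]
ft_force: [-0.8, 0.2, -0.3]
finger_gap: 0.2
grip_force: 0.0
```

```bash
python3 -c "
from h import *
inbox()"
```

```text
box frame -95.1 -0.4 131.5 yaw [ 1.8000e+02  3.0000e-02 -1.6933e+02] F [-0.8  0.2 -0.3] t 12.55
```

Emit:
servo_tool --fingers '[0,0,0,0,0,0,0,0,0,0]' --linear '[[0,0,0.015],[0,0,0.03],[0,0,0.04],[0,0,0.048],[0,0,0.056],[0,0,0.064],[0,0,0.072],[0,0,0.08],[0,0,0.088],[0,0,0.088]]' --rotation '[[0,0,0],[0,0,0],[0,0,0],[0,0,0],[0,0,0],[0,0,0],[0,0,0],[0,0,0],[0,0,0],[0,0,0]]'

```text
time: 13.55
tool_pos: [396.0, -142.2, 42.0]
tcp_rot: [179.9, -0.1, -169.2]
ft_force: [0.8, 0.3, -0.4]
finger_gap: 0.1
grip_force: 0.0
```

```bash
python3 -c "
from h import *
inbox()"
```

```text
box frame -96.3 0.4 42.0 yaw [ 1.7991e+02 -1.4000e-01 -1.6924e+02] F [ 0.8  0.3 -0.4] t 13.55
```

Emit:
servo_tool --fingers '[0,0,0,0,0,0]' --linear '[[-0.002,0,0.002],[-0.004,0,0.002],[-0.006,0,0.002],[-0.008,0,0.002],[-0.009,0,0.002],[-0.01,0,0.002]]' --rotation '[[0,0,0],[0,0,0],[0,0,0],[0,0,0],[0,0,0],[0,0,0]]'

```text
time: 14.15
tool_pos: [406.8, -140.9, 41.5]
tcp_rot: [180.0, -0.1, -169.2]
ft_force: [-5.8, -1.2, 3.2]
finger_gap: 0.1
grip_force: 3.0
```

```bash
python3 -c "
from h import *
inbox()"
```

```text
box frame -85.5 -0.3 41.5 yaw [ 1.8000e+02 -6.0000e-02 -1.6923e+02] F [-5.8 -1.2  3.2] t 14.15
```

Emit:
servo_tool --fingers '[0,0,0]' --linear '[[-0.001,0,0],[-0.002,0,0],[-0.002,0,0]]' --rotation '[[0,0,0],[0,0,0],[0,0,0]]'

```text
time: 14.45
tool_pos: [407.3, -140.8, 41.2]
tcp_rot: [180.0, -0.2, -169.2]
ft_force: [-11.6, -3.7, 7.7]
finger_gap: 0.2
grip_force: 6.2
```

Emit:
servo_tool --fingers '[0,0,0,0,0,0,0,0,0,0]' --linear '[[0.01,0,0],[0.025,0,0],[0.03,0,-0.02],[0.03,0.02,-0.06],[0.03,0.05,-0.1],[0.03,0.1,-0.15],[0.03,0.15,-0.2],[0.03,0.2,-0.22],[0.03,0.25,-0.22],[0.03,0.28,-0.22]]' --rotation '[[0,0,0],[0,0,0],[0,0,0],[0,0,0],[0,0,0],[0,0,0],[0,0,0],[0,0,0],[0,0,0],[0,0,0]]'

```text
time: 15.45
tool_pos: [331.0, 111.9, 261.0]
tcp_rot: [180.0, 0.3, -169.3]
ft_force: [2.0, 0.4, -0.7]
finger_gap: 0.5
grip_force: 0.0
```

Run:
```python
from h import *
inbox()
s=snap('side');t=snap('top')
a=cv2.resize(s['frame'][160:270,310:420],(400,400),interpolation=3)
b=cv2.resize(t['frame'][230:330,345:445],(400,400),interpolation=3)
cv2.imwrite('pics/c8.png',np.hstack([a,b])[:,:,::-1])
```

```text
box frame -112.7 262.2 261.0 yaw [ 179.98    0.3  -169.3 ] F [ 2.   0.4 -0.7] t 15.45
```

View pics/c8.png

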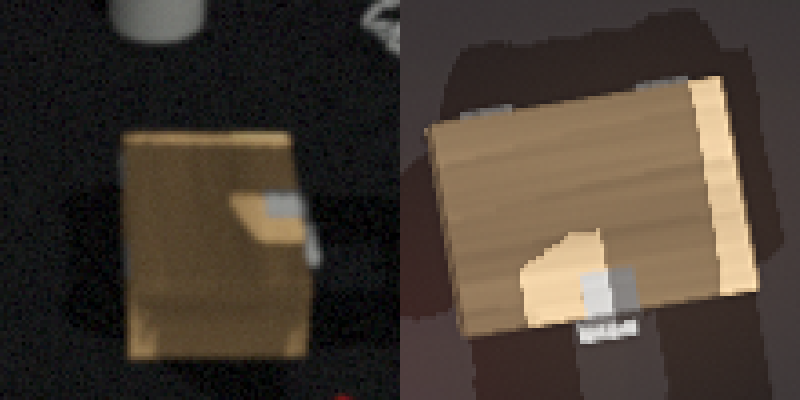

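The lid is flat on the box and the hasp hangs at the front, with its lip edge at crop (580,343)–(638,335). I'll check that against the predicted hanging position.

Run:
```python
from h import *
t=snap('top')
print('obs (390,315.6),(404.4,313.6)')
for h in(0,.1,.2,.4):
    p=[bw(-63-39*np.sin(h)-12*np.cos(h),y,64.5-39*np.cos(h)+12*np.sin(h)) for y in(17,-17)]; print(h,proj(t,p).round(1).tolist())
print('lid front corners obs (361.5,313.8),(434.4,302.4)',proj(t,[bw(-60,y,68.5) for y in(82.5,-82.5)]).round(1).tolist())
```

```text
obs (390,315.6),(404.4,313.6)
0 [[389.6, 315.4], [404.3, 312.9]]
0.1 [[390.0, 317.1], [404.7, 314.6]]
0.2 [[390.4, 318.7], [405.1, 316.3]]
0.4 [[391.1, 321.8], [405.9, 319.3]]
lid front corners obs (361.5,313.8),(434.4,302.4) [[361.3, 314.2], [434.8, 301.9]]
```

```bash
python3 -c "
from h import *
print(r.hand_in())"
```

```text
the job is handed in; nothing more can be done
None
```

The top slab lies flat in the keeper box, the lid is shut and the hasp hangs over the catch on the front; handed in at about 15.5 s, with no verdict returned (the remaining stack, jug, jar and bowl were not re-checked in a final picture).

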